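# Set up the display easel's mast to its mark and lock it

### The job

Set up the small table easel for a print: take its mast out of the wooden tool block and slide it, foot first, down into the easel's leaning socket with the hooked lip at the front, until the dark ring on the mast is level with the rim of the collar. Then push the cam lever fully down so that the mast is locked there, and leave the ink bottles and the plastic tub undisturbed.

Things in the scene. Friction and masses are not known exactly. Their poses are not given: they have to be found in the camera images.
- easel: Table easel, fixed. T-shaped grey steel foot 10 mm thick: bar 40 mm wide from x -81 to +134, crossbar 200 mm long in y at x +114. Origin on the table straight below the socket's mouth; z up; +x is its front, the display side with ledge and rails. The socket leans back 25 degrees from vertical, its top towards -x.
- socket: The easel's socket: aluminium tube 27 mm wide in a dark grey collar 40 mm wide, 36 mm tall. Origin at the centre of the collar's top rim, the mouth, at (0, 0, 137) mm in the easel's frame. z runs up along the bore and out; x to the easel's front; y as the easel's. Bore 21 mm wide, 126 mm deep, flared to 30 mm over its top 10 mm. Crossbar at z -62, rails up to z -29 at y +-84, x 14 to 27.
- cam (a joint): Steel cam lever on the collar's +y side, rad: 0 = fully down, square to the bore along the socket's +y (mast locked); 0.75 to 0.95 at the start = raised (free); stop at 1.05. Stiff (0.12 to 0.2 N m), stays where left. Pushing its outer end down along the bore direction closes it and wedges the mast fast; with it down the mast binds.
- lever_pivot (a point): Pivot of the cam lever: 27 mm along +y and 12 mm below the mouth in the socket's frame; it turns about the socket's x axis.
- lever_tip (a point): Centre of the rounded outer end of the cam lever, 70 mm from its pivot; the lever is 15 mm wide and 7 mm thick, the end 11 mm thick.
- block: Wooden tool block 80 x 150 x 60 mm, fixed; origin at the centre of its underside. The mast stands in the middle hole (19 mm wide, 45 mm deep, floor 15 mm above the table); a brush (107 mm above the table) stands at y +50 and a stylus (98 mm) at y -50, both fixed.
- mast: The easel's mast: aluminium tube 18 mm wide with a tapered black foot and a head, 205 mm long, about 160 g. Origin at the centre of the foot's end; z runs up to the head. Head: block 26 (x) by 22 (y) mm from z 170 to 205, best gripped across the 22 mm. From its lower end an arm 18 mm wide reaches to x +46 with a lip hanging down to z 156; a small black thumbscrew at -x.
- mast_mark (a point): Middle of the dark ring around the mast (3 mm wide), 80 mm above the foot's end, on the axis.
- mast_head (a point): Middle of the mast's head, 187.5 mm above the foot's end, on the axis.
- mast_lip (a point): Lower edge of the hooked lip, 43.5 mm out along the mast's +x and 156 mm above the foot's end.
- ink_a: Small dark ink bottle with black cap, 32 mm in diameter, 62 mm tall; origin at the centre of its underside. Leave alone.
- ink_b: The same kind of ink bottle. Leave alone.
- tub: Small open lilac plastic tub, 75 x 75 x 45 mm; origin at the centre of its underside. Leave alone.
- brake_pad (a point): Sprung nylon brake inside the bore, 45 mm below the mouth: the mast takes about 5 to 15 N to push in past it, and then stays where it is left.
Things that resemble listed ones, but are neither listed nor needed, are in the scene too. There is more than one size of the mast; the one meant has the size given above.

How it is judged:
By the outcome, as a careful person would: the job done as asked, in the order asked, and still so for the second after the job is handed in, with the robot touching nothing.
It also fails if it takes over 56 s, if anything falls off the work surface, if the arm or the gripper's body presses on something with over 40 N, if the wrist force passes 120 N, or if a joint passes its speed limit or range.

### The arm

A 7-joint arm with a two-finger parallel gripper is mounted at the origin on the work surface. World frame = base frame: x ahead of the robot, y to its left, z up, the work surface at z = 0. Lengths are in mm, angles in rad, forces in N, time in s.
With the tool pointing down it reaches from about 400 to 900 mm from the base axis. Payload 5.5 kg.
Tool frame: the origin (TCP) lies at the very end of the fingers, on their centre line; the grasp point (between the pads) lies 19 mm behind it (bot.pinch_z is the distance from the TCP to the grasp point, in mm); z points along the fingers, y is the line along which they close (so a half turn about z gives the same grasp; the last joint's range is limited). The gripper opens to 92 mm and grips with 3 to 60 N. Pads are 19 mm wide; open, the fingers measure 130 mm over their backs; the gripper's body (75 mm by 190 mm) begins 47 mm behind the grasp point.
Start: joints at [1.411, 0.501, -0.427, 1.55, 0.221, 1.138, -0.21], TCP at [266.737, -592.749, 226.729] pointing down, gripper open.
Joint ranges: [-2.88, 2.88], [-0.31, 2.03], [-1.54, 1.56], [0.2, 2.42], [-1.41, 4.55], [0.19, 2.02], [-2.57, 2.57]. Speed limits (rad/s): [2.57, 2.57, 3.14, 3.14, 3.14, 3.14, 3.14].

### API

Orientations are given as a 3x3 rotation matrix whose columns are the frame's x, y, z axes.
In Python, from plant import bot gives the robot as it stands.
- The arm moves only by the shell command python3 -m creep 'ROWS' [FORCE]. ROWS is text: rows parted by semicolons, each of 7 numbers parted by spaces: the shift along the tool's x, y, z each as a share of 3 cm, from -1 to 1, then the turn, a rotation vector about the tool's x, y, z each as a share of 4 degrees, from -1 to 1, then the closure, from 0 (fully open) to 1 (shut). A call has 1 to 8 rows; each row shifts and turns the commanded pose from where the row before left it, along the tool's axes as they then stand; what a row does not reach is not made up. A row lasts 1/12 s, in which the tool goes at most 41.7 mm and 7.16 degrees, less where a joint would pass 70% of its speed; a pose out of reach is approached as far as the arm can. A call with a number of a shift or a turn outside -1 to 1 is refused whole. A call with a gripper value outside its range is refused whole. The fingers move at their own pace and stop on an object; FORCE is the grip in N (left out, the last holds). Time passes only in rows, so rows that do not move let the fingers close. It gives the time, the measured TCP pose, the force, the opening and the grip force at its end, in the units of the state.
- bot.get_obs(): the state, without advancing time (a new reading comes with each control period).
- bot.get_image(name): name is "scene" or "top"; returns the picture (384x512x3 uint8, blue, green, red); there is no depth.
- bot.get_calibration(name): a dict with "intrinsics" (3x3 intrinsics, pixels), "k1" (the pictures are not rectified: a ray, as slopes to the right and down, at radius r is drawn at 1 + k1 r^2 times it, then the intrinsics apply), "view" (4x4, takes a point from world to camera coordinates). Camera axes: x right, y down, z forward; pixel columns grow to the right and rows downward; lengths in mm; the calibration is good to about 2 mm. A picture is of the moment at which its call begins. get_calibration takes no time and is no camera call.
- bot.close_job(): hands the job in; it is judged then, once.
Trained networks look in the newest picture that a camera, given by its name, has taken for a name from the list of things; names that differ only in an ending like _2 or _b are one class to them, and where a whole thing is asked for, a point or a joint stands for the part that bears it (a point fixed in the world has none). Each returns a list of dicts, best first, with "conf" (0 to 1); they miss things now and then, are a little off and sometimes report something else, mostly with a low value. They report only what shows in the picture. A call takes as long as a camera call. They do not tell look-alikes from the thing itself.
- bot.search_frame(camera, label): "point" ([column, row] in pixels, amid what is visible of it).
- bot.outline_of(camera, label): "mask" (384x512 bool, what is visible of it) and "point" ([column, row] in pixels, amid what is visible of it).
The state is a dict: "t": time; "q": joint angles; "qvel": joint speeds; "joint_efforts": joint torques, N m; "ee_pos": TCP position; "tcp_rot": TCP orientation; "force": force on the tool from outside, world axes, zero at the start; "wrist_torque": the same for the moment, N m; "opening": finger opening in mm; "gripper_force": force on a finger pad.
Only numpy, scipy, OpenCV 4.12 (cv2) and the standard library are available. Lean on these libraries where they do the work, as an engineer would, in place of code of your own. Each camera call takes 0.05 s, during which the arm holds its last target. There are 200 camera calls.

## Working session

There is one attempt and no reset: what is moved stays moved. The work goes in short steps, Python scripts to look and compute and a shell command to move; the robot and the scene stay as the last step left them, time stands still between calls to the robot, and variables do not carry over. Pictures are saved under pics/ and viewed, at most 10 in all, crops included, and the job is handed in when it is done.

```bash
mkdir -p pics; ls
cat > h.py <<'E'
import numpy as np, cv2
from scipy.optimize import least_squares
from plant import bot
C={n:bot.get_calibration(n) for n in("scene","top")}
def proj(n,P):
    c=C[n];V=np.array(c["view"]);P=np.atleast_2d(P);p=P@V[:3,:3].T+V[:3,3]
    s=p[:,:2]/p[:,2:];s=s*(1+c["k1"]*(s**2).sum(1,keepdims=True))
    K=np.array(c["intrinsics"]);return s@K[:2,:2].T+K[:2,2]
def onz(n,uv,z):
    f=lambda x:(proj(n,[x[0],x[1],z])[0]-uv)
    return least_squares(f,[550,0]).x
def tri(a,b):
    r=least_squares(lambda x:np.r_[proj("scene",x)[0]-a,proj("top",x)[0]-b],[550,0,100]);return r.x,np.abs(r.fun).max()
E
python3 - <<'E'
from h import *
for n in C:
    im=bot.get_image(n);cv2.imwrite(f"pics/{n}0.png",im)
    V=np.array(C[n]["view"]);print(n,(-V[:3,:3].T@V[:3,3]).round(),C[n]["k1"])
    for l in["easel","socket","cam","lever_pivot","lever_tip","block","mast","mast_mark","mast_head","mast_lip","ink_a","tub"]:
        print(l,[(np.round(d["point"]).tolist(),round(d["conf"],2)) for d in bot.search_frame(n,l)])
print(bot.get_obs())
E
```

```text
pics
scene [1305.   76.  899.] 0.05000476062962981
easel [([146.0, 235.0], 0.66)]
socket [([145.0, 213.0], 0.84)]
cam [([160.0, 175.0], 0.48), ([282.0, 212.0], 0.23)]
lever_pivot [([162.0, 175.0], 0.5)]
lever_tip [([160.0, 173.0], 0.49)]
block [([279.0, 211.0], 0.6)]
mast [([286.0, 173.0], 0.7), ([307.0, 265.0], 0.68), ([367.0, 204.0], 0.67)]
mast_mark [([374.0, 205.0], 0.93), ([306.0, 266.0], 0.63), ([285.0, 174.0], 0.58)]
mast_head [([367.0, 202.0], 0.76), ([290.0, 176.0], 0.69), ([282.0, 211.0], 0.69), ([311.0, 268.0], 0.64)]
mast_lip [([282.0, 172.0], 0.94), ([308.0, 263.0], 0.94), ([363.0, 201.0], 0.81), ([160.0, 174.0], 0.73)]
ink_a [([243.0, 155.0], 0.67), ([283.0, 175.0], 0.58), ([208.0, 148.0], 0.46)]
tub [([320.0, 156.0], 0.9), ([286.0, 174.0], 0.46)]
top [ 494.   59. 1089.] 0.016697678918388963
easel [([355.0, 167.0], 0.83)]
socket [([360.0, 166.0], 0.86)]
cam [([344.0, 192.0], 0.72)]
lever_pivot [([357.0, 168.0], 0.74), ([346.0, 191.0], 0.56)]
lever_tip [([310.0, 279.0], 0.65)]
block [([231.0, 202.0], 0.83)]
mast [([147.0, 210.0], 0.92), ([208.0, 144.0], 0.72), ([223.0, 1
[... 512 characters left out ...]
]), 'qvel': array([-0.00047489, -0.00115256,  0.00029495, -0.00065904,  0.00015917,
       -0.00147438, -0.00067976]), 'joint_efforts': array([-2.57072315e-04, -5.66458440e+01, -5.80995753e+00, -2.79509103e+01,
       -6.64234953e-02,  2.07188353e-02,  8.41978476e-06]), 'ee_pos': array([ 266.7612059 , -592.74901305,  226.7215453 ]), 'tcp_rot': array([[ 9.11907247e-01,  4.10396360e-01,  3.79288276e-05],
       [ 4.10396360e-01, -9.11907247e-01,  3.17996901e-06],
       [ 3.58926205e-05,  1.26660160e-05, -9.99999999e-01]]), 'force': array([-0.05958767,  0.26212233,  0.16565472]), 'wrist_torque': array([-0.00116219, -0.05814951,  0.03188861]), 'gripper_force': 0.0, 'opening': 91.41618040250934}
```

View pics/scene0.png

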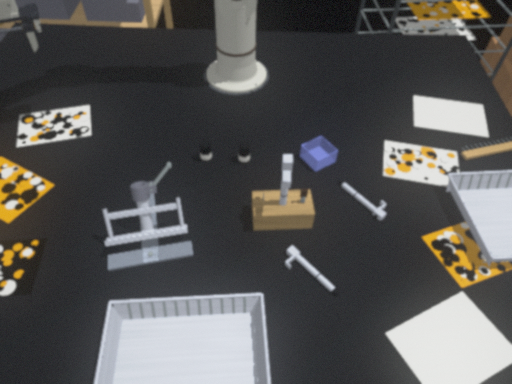

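View pics/top0.png

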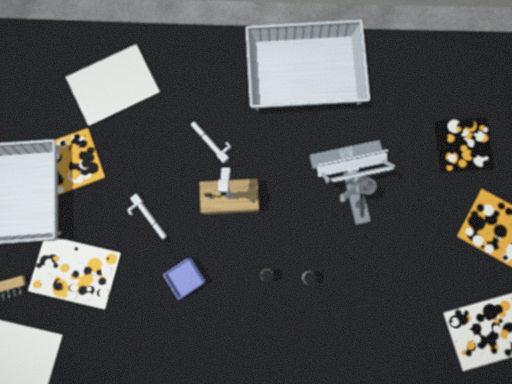

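Run:
```python
from h import *
A={n:np.mean([bot.get_image(n).astype(float) for _ in range(4)],0).astype(np.uint8) for n in C}
for n in A: cv2.imwrite(f"pics/{n}_avg.png",A[n])
def cr(n,c0,r0,w=90,h=75,s=4): return cv2.resize(A[n][r0:r0+h,c0:c0+w],None,fx=s,fy=s,interpolation=cv2.INTER_CUBIC)
t=np.hstack([cr("scene",100,155,95,120),cr("top",300,130,105,120)])
t2=np.hstack([cr("scene",240,145,90,90),cr("top",190,160,80,90)])
cv2.imwrite("pics/c1.png",cv2.convertScaleAbs(t,alpha=1.6));cv2.imwrite("pics/c2.png",t2)
print(t.shape)
for l,n,uv,z in[("block","scene",(279,211),60),("block","top",(231,202),60),("ink1","top",(266,274),60),("ink2","top",(310,279),60),("tub","top",(184,277),45)]: print(l,onz(n,uv,z).round())
```

```text
(480, 800, 3)
block [658. 141.]
block [612. 143.]
ink1 [430.  47.]
ink2 [420. -65.]
tub [415. 258.]
```

View pics/c1.png

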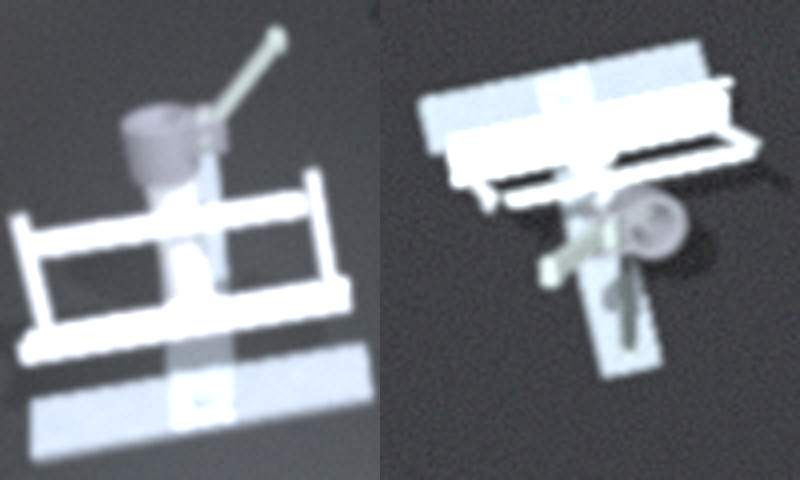

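View pics/c2.png

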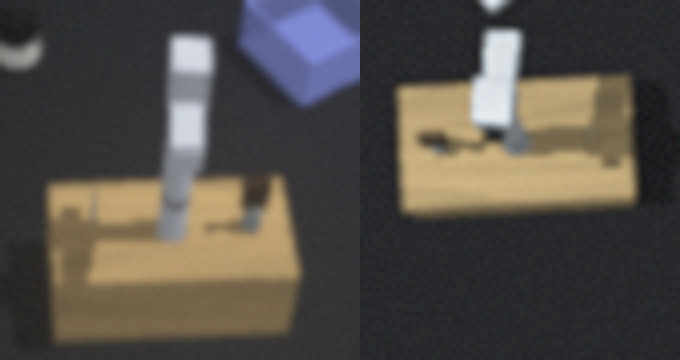

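```bash
cat > fit.py <<'E'
from h import *
from scipy.spatial.transform import Rotation as R
def px(n,o,pts,dx=0): return (np.array(pts,float)-[dx,0]+.5)/4-.5+np.array(o)
def T(p,P,z0=0):
    R_=R.from_euler('z',p[2]).as_matrix();return np.array(P,float)@R_.T+[p[0],p[1],z0]
E=[("scene",px("s",(100,155),[(32,402),(368,343),(160,117)]),[(94,-100,10),(94,100,10),(0,0,137)]),
 ("top",px("t",(300,130),[(418,98),(700,40),(432,152),(605,380),(662,362),(653,222)],380),[(134,100,10),(134,-100,10),(94,100,10),(-81,20,10),(-81,-20,10),(0,0,137)])]
B=[("scene",px("s",(240,145),[(47,185),(280,178),(300,275),(52,282)]),[(-40,-75,60),(-40,75,60),(40,75,60),(40,-75,60)]),
 ("top",px("t",(190,160),[(398,88),(630,78),(637,200),(402,212)],360),[(40,75,60),(40,-75,60),(-40,-75,60),(-40,75,60)])]
M=[("scene",px("s",(240,145),[(190,42)]),[(0,0,205)]),
 ("top",px("t",(190,160),[(494,100),(503,32)],360),[(0,0,205),(46,0,180)])]
def fit(K,x0,z0=0):
    f=lambda p:np.concatenate([(proj(n,T(p,P,z0))-u).ravel() for n,u,P in K]);r=least_squares(f,x0,loss="soft_l1");return r.x,f(r.x).reshape(-1,2).round(1).tolist()
e,re=fit(E,[520,-140,.2]);b,rb=fit(B,[610,143,0]);m,rm=fit(M,[610,143,0],15)
S=R.from_euler('z',e[2])*R.from_euler('y',-25,degrees=True);Sm=S.as_matrix();mouth=T(e,[[0,0,137]])[0]
if __name__=="__main__":
    for k in((e,re),(b,rb),(m,rm)):print(k[0].round(3),k[1])
    a=px("s",(100,155),[(278,38)])[0];c=px("t",(300,130),[(550,272)],380)[0]
    t,err=tri(a,c);print("tip",t.round(),err,"in socket",((t-mouth)@Sm).round(1), "mouth",mouth.round(),"S",Sm.round(3).tolist())
    ims=[]
    ring=np.array([[20*np.cos(a),20*np.sin(a),0] for a in np.linspace(0,6.3,40)])
    for n,(c0,r0,w,h) in dict(scene=(100,145,230,125),top=(185,130,215,120)).items():
        im=cv2.resize(cv2.imread(f"pics/{n}_avg.png")[r0:r0+h,c0:c0+w],None,fx=3.4,fy=2*1.7,interpolation=cv2.INTER_CUBIC)
        q=lambda P:[tuple(np.round(((u-[c0,r0])+.5)*3.4-.5).astype(int)) for u in proj(n,P)]
        def box(p,x0,x1,y0,y1,z0,z1,o,col):
            P=np.array([(x,y,z) for z in(z0,z1) for x,y in((x0,y0),(x1,y0),(x1,y1),(x0,y1))])
            U=q(T(p,P,o))
            for k in range(4):
                for a_,b_ in((k,(k+1)%4),(k+4,(k+1)%4+4),(k,k+4)): cv2.line(im,tuple(map(int,U[a_])),tuple(map(int,U[b_])),col,1)
        box(e,94,134,-100,100,0,10,0,(0,255,0));box(e,-81,134,-20,20,10,10,0,(0,255,0))
        box(b,-40,40,-75,75,0,60,0,(0,0,255));box(m,-13,13,-11,11,170,205,15,(255,0,255));box(m,13,46,-9,9,170,182,15,(255,255,0))
        cv2.polylines(im,[np.array(q(mouth+ring@Sm.T),np.int32)],True,(0,0,255),1)
        ims.append(im[:, :740])
    w=min(i.shape[1] for i in ims);cv2.imwrite("pics/ov.png",cv2.resize(np.vstack([i[:,:w] for i in ims]),None,fx=.7,fy=.7))
E
python3 fit.py
```

```text
[ 651.004 -193.978 -131.709] [[-0.1, -0.6], [-0.5, -0.1], [-0.7, 0.7], [-0.0, -0.2], [-0.7, -0.3], [-0.3, 0.1], [-0.3, -1.0], [-0.2, 0.4], [0.0, 0.9]]
[6.28221e+02 1.49194e+02 7.60000e-02] [[0.3, -0.4], [-0.3, -0.2], [-0.8, 0.1], [0.6, 0.2], [0.6, 0.3], [-0.4, 0.1], [-0.7, -0.2], [0.4, -0.4]]
[ 6.29326e+02  1.48940e+02 -2.70000e-02] [[-0.2, 2.3], [-0.2, 1.0], [0.0, -0.1]]
tip [ 616. -124.  173.] 0.1749099859352441 in socket [-0.7 76.2 40. ] mouth [ 651. -194.  137.] S [[0.881, -0.235, -0.411], [0.213, 0.972, -0.1], [0.423, 0.0, 0.906]]
```

View pics/ov.png

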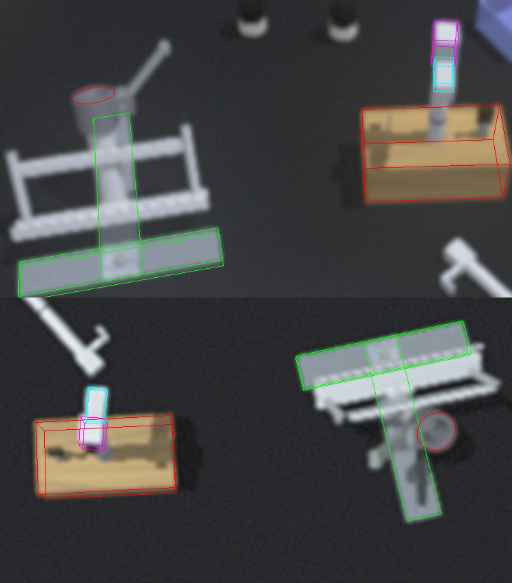

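```bash
cat > d.py <<'E'
import sys
from fit import *
e[2]+=42*np.pi
def go(p,Rt):
    o=bot.get_obs();Rc=np.array(o["tcp_rot"]);d=Rc.T@(np.array(p)-o["ee_pos"])/30
    r=R.from_matrix(Rc.T@Rt).as_rotvec(degrees=True)/4
    print("shift",d.round(2),"turn",r.round(2),"F",o["force"].round(1),"tau",o["wrist_torque"].round(2),"op",round(o["opening"],1),"gf",round(o["gripper_force"],1),"t",round(o["t"],2),"q",o["q"].round(2));return o
psi=-.03
Rg=np.array([[np.cos(psi),np.sin(psi),0],[np.sin(psi),-np.cos(psi),0],[0,0,-1]])
Ri=Sm@np.diag([1,-1,-1])              # insertion: tool x = socket x
def sock(x,y,z): return mouth+Sm@np.array([x,y,z],float)
if __name__=="__main__":
    k=sys.argv[1];a=[float(v) for v in sys.argv[2:]]
    if k=="g": go([m[0],m[1],a[0]],Rg)
    if k=="i": go(sock(*a),Ri)
E
python3 -m creep '0 0 -.2 0 0 .92 0;0 0 -.2 0 0 .92 0;0 0 -.2 0 0 .92 0;0 0 -.2 0 0 .92 0;0 0 -.2 0 0 .92 0;0 0 -.2 0 0 .92 0;0 0 -.2 0 0 .92 0'; python3 d.py g 265
```

```text
t: 2.28
ee_pos: [266.8, -592.7, 269.0]
tcp_rot: [[1.0, -0.03, 0.0], [-0.03, -1.0, 0.0], [0.0, -0.0, -1.0]]
force: [-0.2, -0.4, -0.1]
opening: 91.6
gripper_force: 0.0
shift [ 11.34 -25.07   0.14] turn [-0. -0.  0.] F [-0.2 -0.4 -0.1] tau [0.04 0.02 0.04] op 91.6 gf 0.0 t 2.28 q [ 1.35  0.45 -0.34  1.51  0.16  1.21 -0.62]
```

```bash
python3 -m creep '.42 -.93 0 0 0 0 0;.42 -.93 0 0 0 0 0;.42 -.93 0 0 0 0 0;.42 -.93 0 0 0 0 0;.42 -.93 0 0 0 0 0;.42 -.93 0 0 0 0 0;.42 -.93 0 0 0 0 0;.42 -.93 0 0 0 0 0'>/dev/null;python3 -m creep '.42 -.93 0 0 0 0 0;.42 -.93 0 0 0 0 0;.42 -.93 0 0 0 0 0;.42 -.93 0 0 0 0 0;.42 -.93 0 0 0 0 0;.42 -.93 0 0 0 0 0;.42 -.93 0 0 0 0 0;.42 -.93 0 0 0 0 0'; python3 d.py g 265
```

```text
t: 3.62
ee_pos: [480.7, -150.5, 269.1]
tcp_rot: [[1.0, -0.027, 0.001], [-0.027, -1.0, -0.001], [0.001, 0.001, -1.0]]
force: [0.6, -0.2, 0.9]
opening: 91.9
gripper_force: 0.0
shift [  4.69 -10.11   0.13] turn [ 0.01 -0.01  0.04] F [ 0.6 -0.2  0.9] tau [ 0.03 -0.06 -0.03] op 91.9 gf 0.0 t 3.62 q [ 0.8   0.21 -0.62  1.86  0.14  1.12 -1.47]
```

```bash
python3 -m creep '.42 -.92 0 0 0 0 0;.42 -.92 0 0 0 0 0;.42 -.92 0 0 0 0 0;.42 -.92 0 0 0 0 0;.42 -.92 0 0 0 0 0;.42 -.92 0 0 0 0 0;.42 -.92 0 0 0 0 0;.42 -.92 0 0 0 0 0'>/dev/null;python3 -m creep '.43 -.9 0 0 0 0 0;.43 -.9 0 0 0 0 0;.43 -.9 0 0 0 0 0;0 0 0 0 0 0 0;0 0 0 0 0 0 0'; python3 d.py g 184
```

```text
t: 4.7
ee_pos: [627.5, 148.7, 268.4]
tcp_rot: [[1.0, -0.023, -0.001], [-0.023, -1.0, 0.001], [-0.001, -0.001, -1.0]]
force: [-0.9, -0.2, -0.9]
opening: 91.9
gripper_force: 0.0
shift [ 0.06 -0.    2.81] turn [-0.02  0.01  0.1 ] F [-0.9 -0.2 -0.9] tau [-0.02  0.04 -0.05] op 91.9 gf 0.0 t 4.7 q [ 0.21  0.51 -0.69  1.51  0.33  1.24 -2.12]
```

```bash
python3 -m creep '.05 0 .5 0 0 .1 0;0 0 .5 0 0 0 0;0 0 .5 0 0 0 0;0 0 .5 0 0 0 0;0 0 .5 0 0 0 0;0 0 .3 0 0 0 0;0 0 0 0 0 0 0' >/dev/null; python3 -m creep '0 0 0 0 0 0 1;0 0 0 0 0 0 1;0 0 0 0 0 0 1;0 0 0 0 0 0 1;0 0 0 0 0 0 1;0 0 0 0 0 0 1;0 0 0 0 0 0 1;0 0 0 0 0 0 1' 50; python3 d.py g 184
```

```text
t: 5.95
ee_pos: [629.3, 146.1, 184.8]
tcp_rot: [[0.999, -0.034, 0.0], [-0.034, -0.999, -0.0], [0.0, 0.0, -1.0]]
force: [0.2, -0.0, -0.3]
opening: 43.3
gripper_force: 0.0
shift [-0.   -0.1   0.03] turn [ 0.   -0.   -0.05] F [ 0.2 -0.  -0.3] tau [ 0.02  0.03 -0.01] op 43.3 gf 0.0 t 5.95 q [ 0.19  0.59 -0.66  1.59  0.39  1.1  -2.17]
```

```bash
python3 -m creep '0 -.1 0 0 0 0 1;0 0 0 0 0 0 1;0 0 0 0 0 0 1;0 0 0 0 0 0 1;0 0 0 0 0 0 1;0 0 0 0 0 0 1;0 0 0 0 0 0 1;0 0 0 0 0 0 1' 50; python3 d.py g 184
```

```text
t: 6.62
ee_pos: [629.3, 149.2, 184.8]
tcp_rot: [[0.999, -0.034, 0.0], [-0.034, -0.999, 0.0], [-0.0, -0.0, -1.0]]
force: [-0.4, 0.2, -0.5]
opening: 21.7
gripper_force: 50.0
shift [0.   0.01 0.03] turn [-0.    0.   -0.05] F [-0.4  0.2 -0.5] tau [ 0.26  0.05 -0.  ] op 21.7 gf 50.0 t 6.62 q [ 0.19  0.59 -0.66  1.59  0.39  1.1  -2.17]
```

```bash
python3 -m creep '0 0 -.3 0 0 0 1;0 0 -.6 0 0 0 1;0 0 -.9 0 0 0 1;0 0 -.9 0 0 0 1;0 0 -.9 0 0 0 1;0 0 -.9 0 0 0 1;0 0 -.9 0 0 0 1;0 0 -.5 0 0 0 1' 50; python3 d.py i 0 0 215
```

```text
t: 7.28
ee_pos: [630.0, 149.3, 366.0]
tcp_rot: [[0.999, -0.034, 0.004], [-0.034, -0.999, 0.001], [0.004, -0.001, -1.0]]
force: [0.6, 1.4, -1.4]
opening: 21.6
gripper_force: 50.0
shift [-1.84 12.22  1.12] turn [ 0.85  6.15 -3.83] F [ 0.6  1.4 -1.4] tau [ 0.11 -0.01  0.02] op 21.6 gf 50.0 t 7.28 q [ 0.21  0.45 -0.71  1.37  0.29  1.42 -2.1 ]
```

```bash
python3 -m creep '0 0 0 .12 .88 -.55 1;0 0 0 .12 .88 -.55 1;0 0 0 .12 .88 -.55 1;0 0 0 .12 .88 -.55 1;0 0 0 .12 .88 -.55 1;0 0 0 .12 .88 -.55 1;0 0 0 .12 .88 -.55 1;0 0 0 0 0 0 1'; python3 d.py i 0 0 215
```

```text
t: 7.95
ee_pos: [626.6, 147.9, 360.6]
tcp_rot: [[0.882, 0.238, 0.407], [0.218, -0.971, 0.096], [0.418, 0.004, -0.908]]
force: [-1.1, -0.1, -2.5]
opening: 21.5
gripper_force: 50.0
shift [-4.91 11.25 -1.16] turn [0.03 0.07 0.06] F [-1.1 -0.1 -2.5] tau [-0.21  0.86  0.02] op 21.5 gf 50.0 t 7.95 q [ 0.45  0.15 -0.81  1.8   0.21  0.81 -1.77]
```

```bash
python3 -m creep '-.3 0 -.9 0 .01 .01 1;-.4 .5 -.9 0 .01 .01 1;-.4 .9 -.7 0 0.01 0.01 1;-.4 .9 0 0 0 0 1;-.4 .9 0 0 0 0 1;-.4 .9 0 0 0 0 1;-.4 .9 0 0 0 0 1;-.4 .9 0 0 0 0 1'>/dev/null; python3 -m creep '-.35 .9 0 0 0 0 1;-.35 .9 0 0 0 0 1;-.35 .9 0 0 0 0 1;-.35 .9 0 0 0 0 1;-.35 .9 0 0 0 0 1;0 .7 0 0 0 0 1;0 0 0 0 0 0 1;0 0 0 0 0 0 1'; python3 d.py i 0 0 215
```

```text
t: 9.28
ee_pos: [548.8, -214.3, 368.4]
tcp_rot: [[0.883, 0.233, 0.408], [0.21, -0.972, 0.1], [0.42, -0.003, -0.908]]
force: [-0.8, 0.5, -1.3]
opening: 21.7
gripper_force: 50.0
shift [-0.11  0.15  1.29] turn [-0.02  0.04 -0.05] F [-0.8  0.5 -1.3] tau [-0.08  0.68  0.05] op 21.7 gf 50.0 t 9.28 q [ 0.89  0.07 -0.4   1.84 -0.32  0.94 -0.69]
```

```bash
python3 -m creep '-.11 .15 .5 -.02 .04 -.05 1;0 0 .5 0 0 0 1;0 0 .29 0 0 0 1;0 0 0 0 0 0 1;0 0 0 0 0 0 1'>/dev/null;python3 d.py i 0 0 215
cat > look.py <<'E'
import sys
from d import *
tag=sys.argv[1];off=169.8
o=bot.get_obs();Rt=o["tcp_rot"];ax=-Rt[:,2];foot=o["ee_pos"]-off*ax
print("foot in socket",((foot-mouth)@Sm).round(1))
ims=[]
for n,(c0,r0) in dict(scene=(95,115),top=(315,125)).items():
    A=np.mean([bot.get_image(n).astype(float) for _ in range(3)],0).astype(np.uint8)
    im=cv2.resize(A[r0:r0+120,c0:c0+80],None,fx=5,fy=5,interpolation=cv2.INTER_CUBIC);im=cv2.convertScaleAbs(im,alpha=1.2)
    q=lambda P:np.round((proj(n,P)-[c0,r0]+.5)*5-.5).astype(np.int32)
    c=[[np.cos(a),np.sin(a),0] for a in np.linspace(0,6.3,40)];c=np.array(c)
    X=Rt@np.diag([1,-1,-1])
    for z,r,col in((0,9,(0,255,255)),(80,9,(255,255,0)),(170,9,(255,0,255))): cv2.polylines(im,[q(foot+(c*r+[0,0,z])@X.T)],True,col,1)
    cv2.polylines(im,[q(foot+np.array([[0,0,0],[0,0,205.]])@X.T)],False,(0,255,0),1)
    cv2.polylines(im,[q(mouth+c*20@Sm.T)],True,(0,0,255),1);cv2.polylines(im,[q(mouth+np.array([[0,0,-40],[0,0,60.]])@Sm.T)],False,(0,0,255),1)
    ims.append(im)
cv2.imwrite(f"pics/{tag}.png",np.hstack(ims))
E
python3 look.py l1
```

```text
shift [-0.03  0.08 -0.01] turn [-0.01 -0.01  0.06] F [-0.4 -0.4 -1.3] tau [-0.12  0.62  0.04] op 21.5 gf 50.0 t 9.7 q [ 0.87  0.12 -0.41  1.87 -0.31  0.85 -0.69]
foot in socket [ 1.   2.6 44.9]
```

View pics/l1.png

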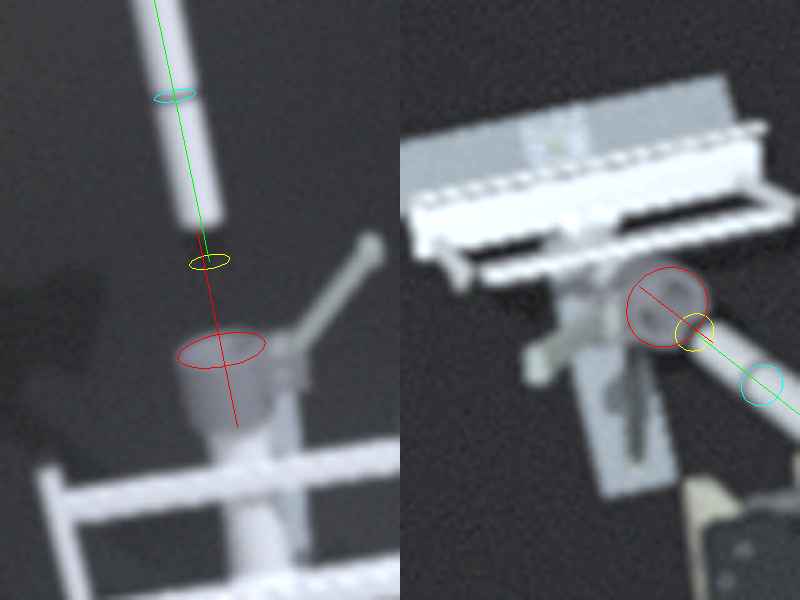

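```bash
python3 -m creep '-.03 .08 .3 0 0 .06 1;0 0 .3 0 0 0 1;0 0 .3 0 0 0 1;0 0 .3 0 0 0 1;0 0 0 0 0 0 1;0 0 0 0 0 0 1'>/dev/null;python3 d.py i 0 0 169.8
```

```text
shift [ 0.04 -0.02  0.26] turn [-0.02  0.   -0.02] F [-0.1 -0.  -2.2] tau [-0.15  0.63 -0.01] op 21.7 gf 50.0 t 10.5 q [ 0.85  0.18 -0.42  1.89 -0.29  0.77 -0.71]
```

```bash
python3 -m creep '.04 -.02 .2 -.02 0 -.02 1;0 0 .2 0 0 0 1;0 0 .2 0 0 0 1;0 0 .2 0 0 0 1;0 0 .2 0 0 0 1;0 0 0 0 0 0 1;0 0 0 0 0 0 1'>/dev/null;python3 d.py i 0 0 89.8
```

```text
shift [-0.01 -0.03  1.95] turn [ 0.02 -0.   -0.  ] F [-0.4 -0.1 -1.3] tau [-0.35  0.84 -0.12] op 21.6 gf 50.0 t 11.08 q [ 0.82  0.22 -0.42  1.9  -0.27  0.71 -0.73]
```

```bash
python3 -m creep '0 0 .2 0 0 0 1;0 0 .2 0 0 0 1;0 0 .2 0 0 0 1;0 0 .2 0 0 0 1;0 0 .2 0 0 0 1;0 0 0 0 0 0 1;0 0 0 0 0 0 1'>/dev/null;python3 d.py i 0 0 89.8
```

```text
shift [-0.02 -0.07  0.96] turn [ 0.05 -0.01 -0.01] F [-1.8 -3.2 -1.2] tau [-1.24  1.26 -0.42] op 21.7 gf 50.0 t 11.67 q [ 0.8   0.27 -0.42  1.91 -0.25  0.65 -0.75]
```

```bash
python3 -m creep '0 -.05 .2 .05 0 0 1;0 0 .2 0 0 0 1;0 0 .2 0 0 0 1;0 0 0 0 0 0 1;0 0 0 0 0 0 1'>/dev/null;python3 d.py i 0 0 89.8
```

```text
shift [-0.03 -0.06  0.37] turn [ 0.03 -0.03 -0.01] F [-0.3 -5.3 -4. ] tau [-1.96  1.   -0.81] op 22.0 gf 50.0 t 12.08 q [ 0.78  0.3  -0.42  1.91 -0.24  0.61 -0.76]
```

```bash
python3 look.py l2
```

```text
foot in socket [  1.1  -2.2 -68.8]
```

View pics/l2.png

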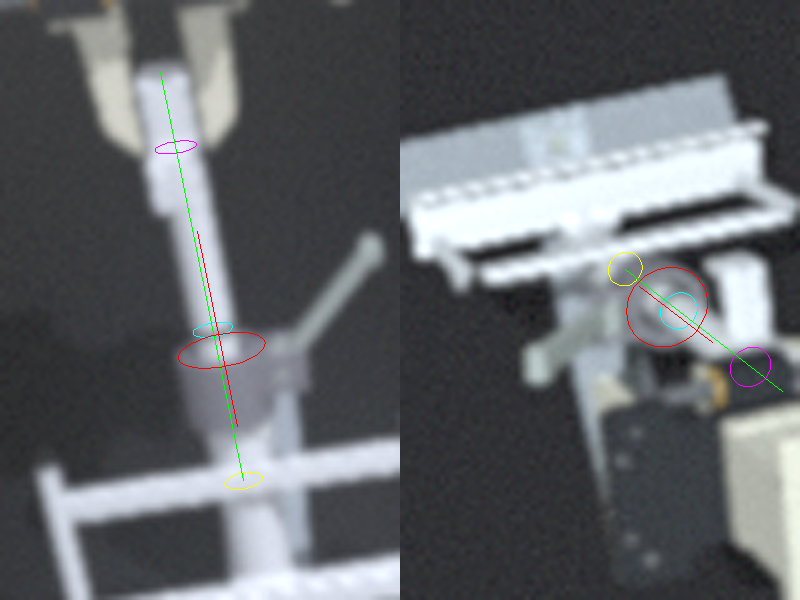

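```bash
python3 -m creep '0 .06 .15 0 0 0 1;0 0.02 .12 0 0 0 1'; python3 d.py i 0 0 89.8
```

```text
t: 12.55
ee_pos: [613.8, -206.0, 221.7]
tcp_rot: [[0.881, 0.235, 0.412], [0.213, -0.972, 0.1], [0.424, -0.0, -0.906]]
force: [-4.5, -2.4, 1.5]
opening: 21.7
gripper_force: 50.0
shift [-0.02 -0.1   0.11] turn [ 0.   -0.01 -0.01] F [-4.5 -2.4  1.5] tau [-0.95  1.68 -0.22] op 21.7 gf 50.0 t 12.55 q [ 0.78  0.32 -0.41  1.91 -0.23  0.6  -0.76]
```

```bash
python3 -m creep '0 0 .11 0 0 0 1;0 0 0 0 0 0 1;0 0 0 0 0 0 1'>/dev/null; python3 d.py i 0 0 89.8
python3 - <<'E'
from h import *
A=[np.mean([bot.get_image(n).astype(float) for _ in range(6)],0).astype(np.uint8) for n in("scene","top")]
f=lambda a,c,r:cv2.convertScaleAbs(cv2.resize(a[r:r+45,c:c+40],None,fx=10,fy=10,interpolation=cv2.INTER_CUBIC),alpha=1.2)
cv2.imwrite("pics/l3.png",np.hstack([f(A[0],120,160),f(A[1],425-320+315-5-0-0-0-0-75,165)]))
E
```

```text
shift [-0.01 -0.09 -0.02] turn [-0.   -0.01 -0.01] F [-0.6 -3.9 -5. ] tau [-1.65  1.27 -0.59] op 21.8 gf 50.0 t 12.8 q [ 0.77  0.32 -0.41  1.91 -0.23  0.59 -0.76]
```

View pics/l3.png

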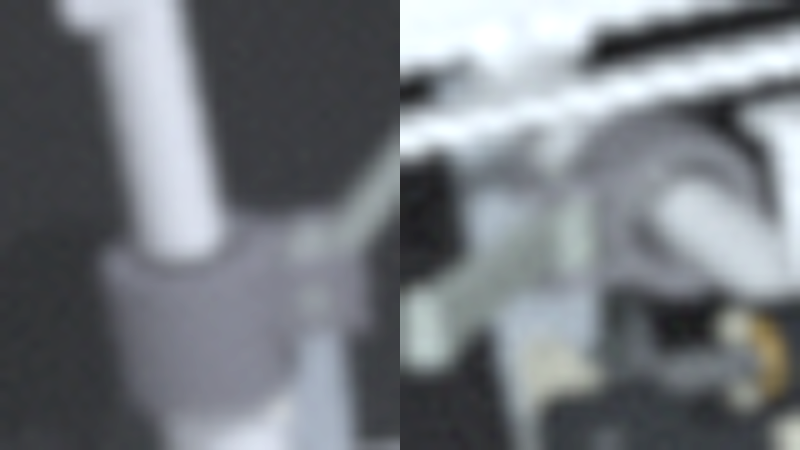

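Run:
```python
from d import *
A=np.mean([bot.get_image("scene").astype(float) for _ in range(6)],0).mean(2).astype(np.float32)
view=bot.get_calibration("scene")["view"];V=np.array(view);cam=-V[:3,:3].T@V[:3,3]
d=(cam-mouth)@Sm;h=d[:2]/np.linalg.norm(d[:2]);print("cam elev",np.degrees(np.arctan2(d[2],np.linalg.norm(d[:2]))).round(1))
zs=np.arange(-14,22,1.);yo=-1.5   # tube sits at about y -1.5
pts=proj("scene",np.array([sock(h[0]*9,h[1]*9+yo,z) for z in zs]))
I=cv2.remap(A,pts[:,0].astype(np.float32)[None],pts[:,1].astype(np.float32)[None],cv2.INTER_CUBIC)[0]
for z,p,i in zip(zs,pts,I):print(int(z),p.round(1),round(float(i)))
for r in(15,20):print(r,proj("scene",sock(h[0]*r,h[1]*r,0))[0].round(1))
```

```text
cam elev 22.3
-14 [139.7 191.5] 113
-13 [139.6 191.1] 113
-12 [139.5 190.7] 114
-11 [139.4 190.3] 114
-10 [139.3 189.9] 115
-9 [139.3 189.5] 115
-8 [139.2 189.2] 116
-7 [139.1 188.8] 117
-6 [139.  188.4] 118
-5 [138.9 188. ] 117
-4 [138.9 187.6] 115
-3 [138.8 187.2] 112
-2 [138.7 186.8] 111
-1 [138.6 186.5] 112
0 [138.5 186.1] 118
1 [138.5 185.7] 129
2 [138.4 185.3] 142
3 [138.3 184.9] 156
4 [138.2 184.5] 167
5 [138.1 184.1] 173
6 [138.1 183.7] 179
7 [138.  183.3] 181
8 [137.9 183. ] 182
9 [137.8 182.6] 183
10 [137.7 182.2] 183
11 [137.7 181.8] 184
12 [137.6 181.4] 184
13 [137.5 181. ] 184
14 [137.4 180.6] 185
15 [137.3 180.2] 185
16 [137.3 179.8] 185
17 [137.2 179.4] 184
18 [137.1 179. ] 183
19 [137.  178.6] 183
20 [136.9 178.2] 183
21 [136.9 177.8] 184
15 [139.4 186.9]
20 [139.6 187.8]
```

```bash
python3 -m creep '0 .06 0 0 0 0 1;0 0 0 0 0 0 .5;0 0 0 0 0 0 .4;0 0 0 0 0 0 .4;0 0 0 0 0 0 .4;0 0 0 0 0 0 .4'; python3 -m creep '0 0 -.2 0 0 0 .4;0 0 -.6 0 0 0 .4;0 0 -.8 0 0 0 .4;0 0 -.8 0 0 0 .4;0 0 -.6 0 0 0 1;0 0 0 0 0 0 1'; python3 d.py i 0 74 160
```

```text
t: 14.2
ee_pos: [616.5, -205.6, 219.0]
tcp_rot: [[0.88, 0.237, 0.412], [0.214, -0.972, 0.101], [0.425, -0.001, -0.905]]
force: [1.0, 0.1, -0.3]
opening: 50.4
gripper_force: 0.0
t: 14.7
ee_pos: [579.7, -217.2, 304.8]
tcp_rot: [[0.878, 0.234, 0.417], [0.214, -0.972, 0.096], [0.428, 0.005, -0.904]]
force: [0.1, -0.0, 0.5]
opening: 46.2
gripper_force: 0.0
shift [-0.11 -2.66  0.77] turn [ 0.07 -0.08  0.01] F [ 0.1 -0.   0.5] tau [-0.12  0.41 -0.02] op 46.2 gf 0.0 t 14.7 q [ 0.86  0.17 -0.42  1.88 -0.29  0.78 -0.71]
```

```bash
python3 -m creep '0 -.9 0 0 0 0 1;0 -.9 0 0 0 0 1;-.1 -.8 0 0 0 0 1;0 0 0 0 0 -.98 1;0 0 0 0 0 -.98 1;0 0 0 0 0 -.98 1;0 0 0 0 0 -.98 1;0 0 0 0 0 -.98 1' >/dev/null; python3 -m creep '0 0 0 0 0 -.98 1;0 0 0 0 0 -.98 1;0 0 0 0 0 -.98 1;0 0 0 0 0 -.98 1;0 0 0 0 0 -.98 1;0 0 0 0 0 -.98 1;0 0 0 0 0 -.98 1;0 0 0 0 0 -.98 1' 30;python3 -m creep '0 0 0 0 0 -.98 1;0 0 0 0 0 -.98 1;0 0 0 0 0 -.98 1;0 0 0 0 0 -.98 1;0 0 0 0 0 -.98 1;0 0 0 0 0 -.98 1;0 0 0 0 0 -.98 1;0 0 0 0 0 -.98 1'>/dev/null
cat > p.py <<'E'
import sys
from d import *
# tool x = socket y or -y, after -90deg turn about tool z
Rp=Ri@R.from_euler('z',-90,degrees=True).as_matrix()
print("tool x in socket",(Sm.T@Rp[:,0]).round(1))
o=go(sock(*map(float,sys.argv[1:])),Rp);print("tcp in socket",((o["ee_pos"]-mouth)@Sm).round(1),"F sock",(o["force"]@Sm).round(1))
E
python3 p.py 0 74 60
```

```text
t: 16.03
ee_pos: [557.7, -139.8, 298.2]
tcp_rot: [[0.368, 0.834, 0.411], [0.891, -0.443, 0.101], [0.267, 0.329, -0.906]]
force: [-0.6, -0.4, 0.4]
opening: 0.3
gripper_force: 0.0
tool x in socket [0. 1. 0.]
shift [-0.02  0.08  3.97] turn [ 0.01 -0.02 -1.87] F [-1.  -0.7 -0.7] tau [-0.13  0.36  0.04] op 0.2 gf 0.0 t 16.7 q [ 0.89  0.08 -0.57  1.99 -0.28  0.73  0.62]
tcp in socket [ -2.5  74.6 179.1] F sock [-1.3 -0.4 -0.2]
```

```bash
python3 -m creep '0 .04 .6 0 0 -.95 1;0 .04 .8 0 0 -.9 1;0 0 .8 0 0 0 1;0 0 .8 0 0 0 1;0 0 .6 0 0 0 1;0 0 .3 0 0 0 1;0 0 0 0 0 0 1;0 0 0 0 0 0 1'; python3 p.py 0 74 46
```

```text
t: 17.37
ee_pos: [608.0, -127.7, 193.6]
tcp_rot: [[-0.232, 0.882, 0.411], [0.973, 0.209, 0.102], [0.004, 0.423, -0.906]]
force: [0.1, -0.5, 1.1]
opening: 0.2
gripper_force: 0.0
tool x in socket [0. 1. 0.]
shift [-0.02 -0.01  0.55] turn [ 0.01 -0.03 -0.06] F [ 0.1 -0.5  1.1] tau [-0.15  0.38 -0.02] op 0.2 gf 0.0 t 17.37 q [ 0.76  0.31 -0.54  2.01 -0.1   0.48  0.58]
tcp in socket [ 0.2 74.6 62.4] F sock [ 0.4 -0.5  1. ]
```

```bash
python3 -m creep '0 0 .25 0 0 0 1;0 0 .25 0 0 0 1;.05 0 .15 0 0 0 1;.08 0 .15 0 0 0 1;.08 0 .15 0 0 0 1;.08 0 .15 0 0 0 1;.05 0 .15 0 0 0 1;.05 0 .15 0 0 0 1'; python3 p.py 0 88 -6.5
```

```text
t: 18.03
ee_pos: [622.9, -111.9, 155.8]
tcp_rot: [[-0.232, 0.881, 0.412], [0.973, 0.209, 0.101], [0.003, 0.424, -0.906]]
force: [-1.5, 2.5, 4.1]
opening: 0.8
gripper_force: 1.8
tool x in socket [0. 1. 0.]
shift [ 0.05 -0.02  0.9 ] turn [ 0.02 -0.02 -0.06] F [-1.5  2.5  4.1] tau [0.45 0.42 0.28] op 0.8 gf 1.8 t 18.03 q [ 0.67  0.38 -0.5   2.02 -0.05  0.39  0.51]
tcp in socket [ 0.6 86.4 20.4] F sock [1.  2.8 4.1]
```

Pushing the lever works at about 4 N. Continue.

```bash
python3 -m creep '.05 0 .15 0 0 0 1;0.03 0 .15 0 0 0 1;0 0 .15 0 0 0 1;0 0 .15 0 0 0 1;0 0 .15 0 0 0 1;0 0 .1 0 0 0 1;0 0 .05 0 0 0 1;0 0 0 0 0 0 1'; python3 p.py 0 88 -6.5
```

```text
t: 18.7
ee_pos: [633.2, -108.0, 131.2]
tcp_rot: [[-0.231, 0.882, 0.411], [0.973, 0.208, 0.1], [0.003, 0.423, -0.906]]
force: [-3.1, 1.8, 4.4]
opening: 0.8
gripper_force: 2.9
tool x in socket [0. 1. 0.]
shift [ 0.01 -0.01  0.  ] turn [ 0.01 -0.01 -0.07] F [-3.1  1.8  4.4] tau [0.32 0.6  0.23] op 0.8 gf 2.9 t 18.7 q [ 0.62  0.43 -0.46  2.01 -0.02  0.34  0.48]
tcp in socket [ 0.3 87.8 -6.5] F sock [-0.5  2.5  5.1]
```

```bash
python3 -m creep '0 0 .06 0 0 0 1;0 0 .04 0 0 0 1;0 0 0 0 0 0 1'>/dev/null; python3 p.py 0 88 -6.5;python3 -m creep '0 0 .06 0 0 0 1;0 0 0 0 0 0 1'>/dev/null; python3 p.py 0 88 -6.5
```

```text
tool x in socket [0. 1. 0.]
shift [ 0.01 -0.02 -0.03] turn [ 0.01  0.01 -0.06] F [-18.    0.9  27.2] tau [0.96 1.81 0.67] op 0.4 gf 16.1 t 18.95 q [ 0.62  0.43 -0.46  2.01 -0.02  0.34  0.48]
tcp in socket [ 0.6 87.7 -7.5] F sock [-4.1  5.1 31.9]
tool x in socket [0. 1. 0.]
shift [ 0.02 -0.03 -0.05] turn [ 0.01  0.02 -0.06] F [-29.3   0.9  42.2] tau [1.33 2.52 0.98] op 0.4 gf 24.8 t 19.12 q [ 0.61  0.43 -0.46  2.01 -0.02  0.34  0.48]
tcp in socket [ 0.8 87.5 -8. ] F sock [-7.7  7.8 50.2]
```

Hard stop reached (stiff rise). Back off, retreat and check.

```bash
python3 -m creep '0 0 -.2 0 0 0 1;0 0 -.3 0 0 0 1;0 0 -.6 0 0 0 1;0 0 -.9 0 0 0 1;0 0 -.9 0 0 0 1;0 0 -.9 0 0 0 1;0 0 -.9 0 0 0 1;0 0 -.9 0 0 0 1'>/dev/null;python3 -m creep '-.3 -.5 -.9 0 0 0 1;-.3 -.9 -.5 0 0 0 1;0 -.9 -.5 0 0 0 1;0 -.9 0 0 0 0 1;0 -.5 0 0 0 0 1;0 0 0 0 0 0 1;0 0 0 0 0 0 1'
python3 - <<'E'
from h import *
A=[np.mean([bot.get_image(n).astype(float) for _ in range(6)],0).astype(np.uint8) for n in("scene","top")]
f=lambda a,c,r:cv2.convertScaleAbs(cv2.resize(a[r:r+75,c:c+66],None,fx=6,fy=6,interpolation=cv2.INTER_CUBIC),alpha=1.2)
cv2.imwrite("pics/l4.png",np.hstack([f(A[0],115,130),f(A[1],330,140)]))
E
```

```text
t: 20.37
ee_pos: [448.5, -171.4, 283.8]
tcp_rot: [[-0.229, 0.882, 0.412], [0.973, 0.206, 0.099], [0.002, 0.424, -0.906]]
force: [0.8, 0.5, -0.3]
opening: 0.4
gripper_force: 0.0
```

View pics/l4.png

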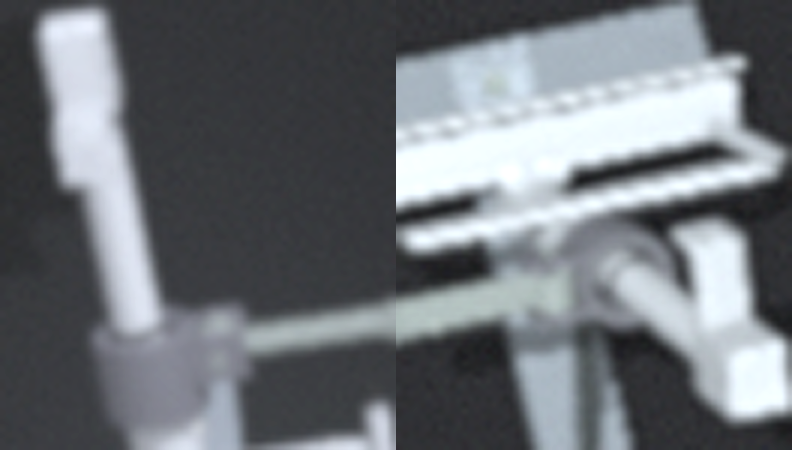

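Run:
```python
from d import *
for n in("scene","top"):
    A=np.mean([bot.get_image(n).astype(float) for _ in range(8)],0).mean(2).astype(np.float32)
    V=np.array(C[n]["view"]);cam=-V[:3,:3].T@V[:3,3];d=(cam-mouth)@Sm;h=d[:2]/np.linalg.norm(d[:2])
    zs=np.arange(-12,25,1.)
    for yo in(0,-2):
        I=np.zeros(len(zs))
        for a in(-.4,-.2,0,.2,.4):
            c,s=np.cos(a)*9,np.sin(a)*9
            p=proj(n,np.array([sock(h[0]*c-h[1]*s,h[1]*c+h[0]*s+yo,z) for z in zs])).astype(np.float32)
            I+=cv2.remap(A,p[None,:,0],p[None,:,1],cv2.INTER_CUBIC)[0]/5
        print(n,yo,dict(zip(zs.astype(int).tolist(),I.round().astype(int).tolist())))
```

```text
scene 0 {-12: 115, -11: 115, -10: 115, -9: 116, -8: 117, -7: 119, -6: 121, -5: 124, -4: 126, -3: 128, -2: 128, -1: 127, 0: 126, 1: 128, 2: 132, 3: 141, 4: 152, 5: 162, 6: 172, 7: 178, 8: 183, 9: 186, 10: 187, 11: 187, 12: 187, 13: 187, 14: 187, 15: 187, 16: 187, 17: 187, 18: 187, 19: 187, 20: 187, 21: 187, 22: 186, 23: 186, 24: 186}
scene -2 {-12: 114, -11: 114, -10: 114, -9: 114, -8: 115, -7: 117, -6: 120, -5: 122, -4: 124, -3: 124, -2: 123, -1: 122, 0: 122, 1: 125, 2: 132, 3: 143, 4: 154, 5: 164, 6: 174, 7: 179, 8: 183, 9: 185, 10: 186, 11: 186, 12: 186, 13: 186, 14: 186, 15: 186, 16: 186, 17: 186, 18: 186, 19: 186, 20: 186, 21: 186, 22: 186, 23: 186, 24: 186}
top 0 {-12: 128, -11: 130, -10: 132, -9: 135, -8: 138, -7: 141, -6: 145, -5: 148, -4: 150, -3: 153, -2: 154, -1: 155, 0: 155, 1: 155, 2: 154, 3: 152, 4: 151, 5: 149, 6: 148, 7: 148, 8: 148, 9: 149, 10: 152, 11: 154, 12: 158, 13: 161, 14: 165, 15: 168, 16: 171, 17: 174, 18: 176, 19: 178, 20: 179, 21: 180, 22: 181, 23: 181, 24: 181}
top -2 {-12: 134, -11: 137, -10: 140, -9: 144, -8: 147, -7: 150, -6: 153, -5: 155, -4: 156, -3: 156, -2: 156, -1: 155, 0: 153, 1: 152, 2: 150, 3: 149, 4: 149, 5: 150, 6: 151, 7: 152, 8: 155, 9: 158, 10: 161, 11: 164, 12: 168, 13: 171, 14: 174, 15: 175, 16: 177, 17: 178, 18: 179, 19: 180, 20: 180, 21: 181, 22: 181, 23: 181, 24: 181}
```

Run:
```python
from d import *
n="scene"
A=np.mean([bot.get_image(n).astype(float) for _ in range(6)],0).mean(2).astype(np.float32)
V=np.array(C[n]["view"]);cam=-V[:3,:3].T@V[:3,3];d=(cam-mouth)@Sm;h=d[:2]/np.linalg.norm(d[:2])
zs=np.arange(-6,10,1.)
p=proj(n,np.array([sock(h[0]*9,h[1]*9-1.5,z) for z in zs])).astype(np.float32)
print(dict(zip(zs.astype(int).tolist(),cv2.remap(A,p[None,:,0],p[None,:,1],cv2.INTER_CUBIC)[0].round().astype(int).tolist())))
# final head check: white top edge along axis
zs=np.arange(112,136,1.);p=proj(n,np.array([sock(13,-1.5,z) for z in zs])).astype(np.float32)
print(dict(zip(zs.astype(int).tolist(),cv2.remap(A,p[None,:,0],p[None,:,1],cv2.INTER_CUBIC)[0].round().astype(int).tolist())))
# initial unlifted: head in the block, same measure against known z
B=cv2.imread("pics/scene_avg.png").mean(2).astype(np.float32)
zs=np.arange(192,216,1.);p=proj(n,T(m,[[13,0,z] for z in zs],15)).astype(np.float32)
print(dict(zip(zs.astype(int).tolist(),cv2.remap(B,p[None,:,0],p[None,:,1],cv2.INTER_CUBIC)[0].round().astype(int).tolist())))
print(bot.search_frame("scene","mast_mark"),bot.search_frame("scene","mast_lip"),proj(n,[sock(0,0,0),sock(43.5,0,76)]).round(1))
```

```text
{-6: 121, -5: 123, -4: 125, -3: 125, -2: 124, -1: 121, 0: 121, 1: 126, 2: 132, 3: 144, 4: 156, 5: 166, 6: 177, 7: 182, 8: 186, 9: 189}
{112: 187, 113: 187, 114: 187, 115: 187, 116: 188, 117: 188, 118: 188, 119: 188, 120: 187, 121: 187, 122: 188, 123: 189, 124: 192, 125: 195, 126: 198, 127: 200, 128: 201, 129: 199, 130: 196, 131: 185, 132: 173, 133: 151, 134: 129, 135: 106}
{192: 138, 193: 138, 194: 138, 195: 138, 196: 138, 197: 140, 198: 145, 199: 150, 200: 156, 201: 167, 202: 176, 203: 185, 204: 196, 205: 203, 206: 208, 207: 213, 208: 216, 209: 216, 210: 217, 211: 218, 212: 218, 213: 218, 214: 219, 215: 219}
[{'point': [132.1, 155.4], 'conf': 0.83}, {'point': [370.8, 204.4], 'conf': 0.77}, {'point': [305.0, 265.2], 'conf': 0.73}] [{'point': [308.3, 264.5], 'conf': 0.97}, {'point': [364.2, 202.4], 'conf': 0.75}, {'point': [133.7, 154.0], 'conf': 0.63}] [[138.9 184.5]
 [131.7 160.8]]
```

Run:
```python
from d import *
a=cv2.imread("pics/l3.png")[:,:400].mean(2)/1.2
A=np.mean([bot.get_image("scene").astype(float) for _ in range(6)],0).mean(2)
b=cv2.resize(A[160:205,120:160],None,fx=10,fy=10,interpolation=cv2.INTER_CUBIC)
for col in(70,80,85,90):
    print(col,"before",a[0:70:5,col].astype(int),"after",b[0:70:5,col].astype(int))
for col in(120,160,200):print(col,a[380:450:8,col].astype(int),b[380:450:8,col].astype(int))
for r in(60,150,220):print("row",r,a[r,80:260:8].astype(int),b[r,80:260:8].astype(int))
for y in(-9,-5,0):print(y,proj("scene",[sock(46,y-1.5,76),sock(41,y-1.5,76)]).round(1).tolist(),proj("scene",sock(-13,y-1.5,125)).round(1))
for c in(122,124,126,128,130):print(c,A[126:140,c].astype(int),A[155:168,c].astype(int))
```

```text
70 before [154 152 146 135 123 106  89  72  61  53  51  50  50  50] after [146 140 121  96  76  59  50  46  44  44  45  46  48  49]
80 before [176 175 171 161 149 130 109  87  70  58  54  53  52  51] after [151 146 129 106  89  75  67  62  59  57  56  55  55  55]
85 before [179 177 175 166 155 136 116  94  77  66  60  59  57  57] after [153 149 134 114 100  89  82  77  74  71  69  66  65  64]
90 before [180 178 176 168 158 140 121 101  85  73  68  66  64  62] after [157 153 140 123 112 103  97  93  90  87  84  81  78  75]
120 [58 56 56 54 53 53 53 53 52] [64 61 59 56 55 53 53 54 54]
160 [97 95 95 93 90 86 82 77 75] [97 95 95 93 89 85 82 77 74]
200 [110 109 110 112 117 126 135 141 144] [111 111 111 113 118 127 136 141 144]
row 60 [ 52  61  81 105 131 151 165 175 180 186 187 185 173 150 114  76  55  52
  52  51  51  50  50] [ 55  73 100 125 146 163 174 182 187 192 191 179 154 119  81  57  49  49
  49  50  49  49  48]
row 150 [ 52  52  51  56  70  96 123 145 160 170 178 185 187 186 178 156 120  82
  61  52  51  51  52] [ 50  50  54  63  82 111 139 158 170 179 186 192 192 186 169 135  93
[... 246 characters left out ...]
126.8, 161.1]] [[124.  132.6]]
-5 [[128.5, 161.6], [128.7, 160.8]] [[125.8 132.4]]
0 [[130.9, 161.3], [131.0, 160.5]] [[128.1 132.1]]
122 [ 45  45  47  45  49  64  98 132 153 164 159 149 141 133] [47 46 42 41 41 41 41 40 39 40 43 47 48]
124 [ 46  45  45  46  53  83 131 173 195 201 194 188 183 180] [126 110  97  90  82  71  55  46  42  41  46  46  48]
126 [ 49  43  46  46  57  99 150 184 197 197 192 188 186 186] [178 176 174 171 162 134  94  58  44  43  45  49  49]
128 [ 45  46  46  46  65 110 163 193 202 197 190 188 187 187] [183 183 182 182 174 149 115  89  76  70  65  63  56]
130 [ 46  45  48  49  73 119 164 190 198 192 185 182 183 183] [184 183 183 183 180 170 154 147 144 138 131 123 116]
```

```bash
python3 p.py 0 -1.5 150
```

```text
tool x in socket [0. 1. 0.]
shift [-2.38  3.71  2.12] turn [ 0.02 -0.01 -0.07] F [ 0.3 -0.7 -0. ] tau [-0.15  0.41 -0.03] op 0.2 gf 0.0 t 22.47 q [ 1.06 -0.08 -0.49  2.17 -0.5   0.79  1.1 ]
tcp in socket [-110.9   70.5  213.7] F sock [ 0.1 -0.7 -0.1]
```

```bash
python3 -m creep '-.55 .9 0 0 0 0 1;-.6 .9 0 0 0 0 1;-.6 .9 0 0 0 0 1;-.6 .9 0 0 0 0 1;0 .1 .8 0 0 0 1;0 0 .8 0 0 0 1;0 0 .4 0 0 0 1;0 0 0 0 0 0 1'>/dev/null;  python3 p.py 0 -1.5 129
```

```text
tool x in socket [0. 1. 0.]
shift [-0.1   0.08  0.73] turn [-0.03 -0.09 -0.07] F [-0.9  0.1  0.5] tau [-0.12  0.42 -0.01] op 0.3 gf 0.0 t 23.13 q [ 0.94  0.23 -0.55  1.9  -0.22  0.71  0.8 ]
tcp in socket [ -2.3   1.5 150.9] F sock [-0.6  0.3  0.8]
```

```bash
python3 -m creep '-.1 .08 .3 -.03 -.09 -.07 1;0 0 .3 0 0 0 1;0 0 .1 0 0 0 1;0 0 0 0 0 0 1;0 0 0 0 0 0 1'>/dev/null;  python3 p.py 0 -1.5 125; for i in 1 ; do python3 -m creep '0 0 .05 0 0 0 1;0 0 0 0 0 0 1'>/dev/null;  python3 p.py 0 -1.5 125|tail -1; done; python3 -m creep '0 0 .05 0 0 0 1;0 0 0 0 0 0 1'>/dev/null;  python3 p.py 0 -1.5 125|tail -1
```

```text
tool x in socket [0. 1. 0.]
shift [ 0.07 -0.08  0.27] turn [0.05 0.08 0.  ] F [-0.1  0.4 -0.6] tau [-0.14  0.35 -0.01] op 0.3 gf 0.0 t 23.55 q [ 0.91  0.26 -0.54  1.9  -0.2   0.67  0.78]
tcp in socket [  2.3  -3.6 133. ] F sock [-0.3  0.4 -0.5]
tcp in socket [  2.4  -3.8 131.6] F sock [-0.8  0.4  0.2]
tcp in socket [  2.2  -3.6 129.8] F sock [0.2 0.8 1. ]
```

```bash
python3 -m creep '0 0 .04 0 0 0 1;0 0 0 0 0 0 1'>/dev/null;  python3 p.py 0 -1.5 125|tail -1; python3 -m creep '0 0 .04 0 0 0 1;0 0 0 0 0 0 1'>/dev/null;  python3 p.py 0 -1.5 125|tail -1; python3 -m creep '0 0 .04 0 0 0 1;0 0 0 0 0 0 1'>/dev/null;  python3 p.py 0 -1.5 125|tail -1
```

```text
tcp in socket [  2.2  -3.5 128.4] F sock [-0.1  1.  -0.4]
tcp in socket [  2.2  -3.4 127.1] F sock [0.2 0.3 0.8]
tcp in socket [  2.2  -3.5 125.9] F sock [ 0.5  0.7 -0.7]
```

```bash
python3 -m creep '0 0 .03 0 0 0 1;0 0 0 0 0 0 1'>/dev/null;  python3 p.py 0 -1.5 125|tail -1; python3 -m creep '0 0 .03 0 0 0 1;0 0 0 0 0 0 1'>/dev/null;  python3 p.py 0 -1.5 125|tail -1; python3 -m creep '0 0 .03 0 0 0 1;0 0 0 0 0 0 1'>/dev/null;  python3 p.py 0 -1.5 125|tail -1
```

```text
tcp in socket [  2.4  -3.7 125.3] F sock [0.6 0.2 0. ]
tcp in socket [  3.1  -4.2 125.2] F sock [-0.   1.4  7.4]
tcp in socket [  4.   -4.4 124.8] F sock [0.6 1.3 8.7]
```

```bash
python3 -m creep '0 0 -.3 0 0 0 1;0 0 -.8 0 0 0 1;0 0 -.9 0 0 0 1;0 0 -.9 0 0 0 1;0 0 0 0 0 0 1;0 0 0 0 0 0 1;0 0 0 0 0 0 1'
python3 - <<'E'
from h import *
for n in C: 
    bot.get_image(n)
    for l in("lever_tip","mast_head","ink_a","tub"):print(n,l,[(np.round(d["point"]).tolist(),round(d["conf"],2)) for d in bot.search_frame(n,l)])
print(bot.close_job())
E
```

```text
t: 25.47
ee_pos: [566.7, -217.5, 328.2]
tcp_rot: [[-0.233, 0.88, 0.414], [0.972, 0.213, 0.095], [-0.005, 0.425, -0.905]]
force: [0.4, 0.8, -0.1]
opening: 0.4
gripper_force: 0.0
scene lever_tip [([142.0, 213.0], 0.67), ([170.0, 180.0], 0.56)]
scene mast_head [([369.0, 202.0], 0.92), ([305.0, 268.0], 0.79), ([135.0, 154.0], 0.68)]
scene ink_a [([207.0, 149.0], 0.76), ([245.0, 153.0], 0.66)]
scene tub [([322.0, 153.0], 0.73)]
top lever_tip [([342.0, 191.0], 0.71)]
top mast_head [([342.0, 189.0], 0.18)]
top ink_a [([309.0, 278.0], 0.62)]
top tub [([184.0, 277.0], 0.9)]
the job is handed in; nothing more can be done
None
```

The mast is in the easel socket with the ring within about 1 mm of the rim, the cam lever was pushed down to its stop, the inks and tub show no movement in the last pictures, and the job was handed in at about 26 s. At the stop the fingertips pressed the lever with about 50 N, above the 40 N limit stated for the arm and gripper body.

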